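Clear up the glass-painting bench

TASK

Clear up the bench: put both pink respirator filters into the dark slate tray, lying flat with the hub up, and stand both paint jars upright in the white tray. Push the paint marker down between the jaws of the spring clip until it snaps in and lies level on its rests. Never tip a jar over, leave the glass beaker standing where it is, and let go of everything.

Things in the scene. Friction and masses are not known exactly. Their poses are not given: they have to be found in the camera images.
- filter_black: Pink round respirator filter with a black hub and black rim line: disc 60 mm across and 26 mm high, on top a hub 28 mm across that brings it to 30 mm. Origin at the centre of the underside, z up. About 90 g. Belongs in the slate tray.
- filter_white: The same pink filter with a white hub and white rim line: disc 60 mm across and 26 mm high, 30 mm with its hub. Origin at the centre of the underside, z up. About 90 g. Belongs in the slate tray.
- jar_blue: Closed glass paint jar with a blue lid, 48 mm across and 60 mm high, standing. Origin at the centre of the underside, z up. About 150 g. Belongs in the white tray.
- jar_yellow: Closed glass paint jar with a yellow lid, 48 mm across and 60 mm high, standing. Origin at the centre of the underside, z up. About 150 g. Belongs in the white tray.
- pen: Fat paint marker lying on the bench: white round barrel 16 mm thick, 120 mm long, with a green six-sided cap (16 mm across flats, 15 mm long) at each end that stops it rolling. Origin at its middle, on its axis; x along its length. Both ends are alike: it may lie in the clip either way round. About 30 g.
- filter_tray: Dark slate-coloured open tray, fixed: 180 mm (its x) by 110 mm (its y), walls 15 mm high and 5 mm thick, floor 5 mm thick, one bay with no dividers: inside 170 by 100 mm. Origin at the centre of its underside. There is room for the two filters side by side along its x.
- jar_tray: White open tray, fixed, of the same form: 180 mm (its x) by 110 mm (its y), walls 15 mm high and 5 mm thick, floor 5 mm thick, one bay. Origin at the centre of its underside. There is room for the two jars side by side along its x.
- pen_clip: Spring clip: dark wood base 110 (x) by 90 (y) by 12 mm, two pairs of steel wire jaws at x = +-27 mm, 46 mm free between pairs for fingers. Origin: centre of base underside. Marker lies along x. Jaws 56 mm high, flared, narrowest (12 mm) at 39.5; about 10 N down on the marker springs them apart along y and they close over it. Seated axis: y 0, z 34 mm; lying unseated on the jaws: 12 mm higher.
- beaker: Empty clear glass beaker, slightly tapered, 64 mm across and 85 mm high, standing at the left or right of the things. Bystander: leave it alone. Origin at the centre of the underside.
Things that resemble listed ones, but are neither listed nor needed, are in the scene too. Leave any yellow look-alike of the filter_white alone. What is shaped like the jar_blue but red is not meant.

How it is judged:
At the end, for the whole second after the job is handed in: Filters flat, hub up, on the slate tray's floor; jars upright on the white tray's floor (4 mm, 0.15 rad); marker seated in the clip (4 mm in height, 5 mm sideways, 15 mm along, 0.12 rad); all released and at rest; beaker upright within 30 mm of its start (x of filter_black in the frame of filter_tray between -0.057 and 0.057 m and y of filter_black in the frame of filter_tray between -0.022 and 0.022 m and z of filter_black in the frame of filter_tray between 0.001 and 0.009 m and angle between each of filter_black, filter_white, jar_blue, jar_yellow's own z axis and vertical below 0.15 rad and x of filter_white in the frame of filter_tray between -0.057 and 0.057 m and y of filter_white in the frame of filter_tray between -0.022 and 0.022 m and z of filter_white in the frame of filter_tray between 0.001 and 0.009 m and x of jar_blue in the frame of jar_tray between -0.063 and 0.063 m and y of jar_blue in the frame of jar_tray between -0.028 and 0.028 m and z of jar_blue in the frame of jar_tray between 0.001 and 0.009 m and x of jar_yellow in the frame of jar_tray between -0.063 and 0.063 m and y of jar_yellow in the frame of jar_tray between -0.028 and 0.028 m and z of jar_yellow in the frame of jar_tray between 0.001 and 0.009 m and x of pen in the frame of pen_clip between -0.015 and 0.015 m and y of pen in the frame of pen_clip between -0.005 and 0.005 m and z of pen in the frame of pen_clip between 0.03 and 0.038 m and angle between the x axis of pen and the x axis of pen_clip, either way round below 0.12 rad and linear speed of each of filter_black, filter_white, jar_blue, jar_yellow, pen below 0.02 m/s and angle between beaker's own z axis and vertical below 0.2 rad and distance of beaker from where it was at the start of the episode below 0.03 m); the robot touches nothing.
It fails at once if a paint jar is tipped over (angle between any of jar_blue, jar_yellow's own z axis and vertical above 0.8 rad).
It fails at once if the beaker is knocked over or pushed more than 30 mm (angle between beaker's own z axis and vertical above 0.4 rad or distance of beaker from where it was at the start of the episode above 0.03 m).
It also fails if it takes over 128 s, if anything falls off the work surface, if the arm or the gripper's body presses on something with over 40 N, if the wrist force passes 120 N, or if a joint passes its speed limit or range.

ROBOT

A 6-joint arm with a two-finger parallel gripper is mounted at the origin on the work surface. World frame = base frame: x ahead of the robot, y to its left, z up, the work surface at z = 0. Lengths are in m, angles in rad, forces in N, time in s.
With the tool pointing down it reaches from about 0.325 to 0.9 m from the base axis. Payload 6.1 kg.
Tool frame: the origin (TCP) lies where the fingers leave the gripper's body, on its centre line; the fingertips stand 70 mm ahead of it and the grasp point (between the pads) lies 51 mm ahead of it; x points along the fingers, y is the direction in which the jaws open and shut, and the axes are right-handed (so a half turn about x gives the same grasp; the last joint's range is limited). The gripper opens to 87 mm and grips with 3 to 60 N. Pads are 19 mm wide; open, the fingers measure 117 mm over their backs; the gripper's body (75 mm by 190 mm) begins 51 mm behind the grasp point.
Start: joints at [0.986, 0.22, 1.526, -0, 1.395, -0.126], TCP at [0.277, 0.56, 0.292] pointing down, gripper open.
Joint ranges: [-2.98, 2.98], [-0.91, 2.08], [0.09, 2.57], [-1.24, 4.39], [0.2, 2.65], [-2.68, 2.68]. Speed limits (rad/s): [2.57, 2.57, 3.01, 3.14, 3.14, 3.14].

INTERFACE

Orientations are given as a rotation vector (axis times angle).
In Python, from workcell import get_obs, cams, r gives the robot as it stands. The module is installed in compiled form; this text tells all that it offers.
- The arm moves only by the shell command python3 -m creep 'ROWS' [OPENING] [FORCE]. ROWS is JSON, one flat list of numbers, 6 for each row, row after row: the shift along the tool's x, y, z in m, then the turn, a rotation vector about the tool's x, y, z in rad. A call has 1 to 20 rows; each row is the pose to reach, as a shift and turn from the pose commanded when the call began, along the tool's axes at that moment; what a row does not reach only later rows make up. A row lasts 1/8 s, in which the tool goes at most 62.5 mm and 10.7 degrees, less where a joint would pass 70% of its speed; a pose out of reach is approached as far as the arm can. A call with a gripper value outside its range is refused whole. OPENING is the opening, from 0 (shut) to 1 (fully open), set as the call begins (- or left out, the last holds). The fingers move at their own pace and stop on an object; FORCE is the grip in N (left out, the last holds). Time passes only in rows, so rows that repeat a pose let the fingers close. It gives the time, the measured TCP pose, the force and the opening at its end, in the units of the state.
- get_obs(): the state, without advancing time (a new reading comes with each control period).
- cams.get_image(name): name is "scene" or "top" or "wrist"; returns the picture (420x560x3 uint8, red, green, blue); there is no depth.
- cams.camera_info(name): a dict with "vfov" (degrees; the focal length in pixels is half the picture's height over the tangent of half this angle, whatever the lens; pixels are square), "cx", "cy" (the principal point, pixels), "R" (3x3) and "t" (3): a world point X has camera coordinates R X + t. Camera axes: x right, y down, z forward; pixel columns grow to the right and rows downward; lengths in m; the calibration is good to about 2 mm. The wrist camera is an equidistant fisheye: a pixel r from the principal point sees the ray r / f radians off the axis. A picture is of the moment at which its call begins: read the wrist's pose just before it. camera_info takes no time and is no camera call; for the wrist camera it gives the pose at the moment of the call.
- r.finish_job(): hands the job in, once; it reports no verdict.
The state is a dict: "time": time; "joint_pos": joint angles; "dq": joint speeds; "joint_torque": joint torques, N m; "position": TCP position; "tcp_rot": TCP orientation; "ft_force": force on the tool from outside, world axes, zero at the start; "ft_torque": the same for the moment, N m; "grip_width": finger opening in m.
Only numpy, scipy, OpenCV 4.12 (cv2) and the standard library are available. Lean on these libraries where they do the work, as an engineer would, in place of code of your own. Each camera call takes 0.05 s, during which the arm holds its last target. There are 200 camera calls.

## Working session

There is one attempt and no reset: what is moved stays moved. The work goes in short steps, Python scripts to look and compute and a shell command to move; the robot and the scene stay as the last step left them, time stands still between calls to the robot, and variables do not carry over. Pictures are saved under pics/ and viewed, about 12 in all and at most 16, crops included, and the job is handed in when it is done.

```bash
mkdir -p pics; python3 - <<'E'
from workcell import get_obs,cams
import cv2,numpy as np
o=get_obs();print({k:np.round(v,3).tolist() for k,v in o.items()})
for n in("scene","top","wrist"):
    i=cams.camera_info(n);print(n,{k:np.round(v,4).tolist() for k,v in i.items()})
    im=cams.get_image(n);cv2.imwrite(f"pics/{n}0.png",im[:,:,::-1])
E
```

```text
{'time': 0.0, 'joint_pos': [0.986, 0.221, 1.528, -0.0, 1.395, -0.126], 'dq': [0.001, 0.0, -0.001, -0.0, 0.001, 0.0], 'joint_torque': [-0.0, -49.461, -38.737, 0.07, 0.057, -0.0], 'position': [0.277, 0.56, 0.291], 'tcp_rot': [0.358, 1.541, -0.361], 'ft_force': [-0.035, -0.352, -0.348], 'ft_torque': [-0.005, 0.008, 0.011], 'grip_width': 0.087}
scene {'vfov': 56.204, 'cx': 280.4154, 'cy': 210.6551, 'R': [[0.7557, 0.6549, 0.004], [0.5338, -0.6124, -0.5831], [-0.3794, 0.4428, -0.8124]], 't': [-0.3737, -0.2384, 1.2832]}
top {'vfov': 55.4259, 'cx': 278.8589, 'cy': 211.6091, 'R': [[-0.0278, -0.9996, -0.0051], [-0.9875, 0.0282, -0.1552], [0.1553, 0.0007, -0.9879]], 't': [0.0153, 0.4742, 0.8818]}
wrist {'vfov': 65.7065, 'cx': 284.1032, 'cy': 209.296, 'R': [[0.4428, 0.8966, -0.0029], [0.8678, -0.4278, 0.253], [0.2256, -0.1145, -0.9675]], 't': [-0.6235, -0.0318, 0.3898]}
```

View pics/top0.png

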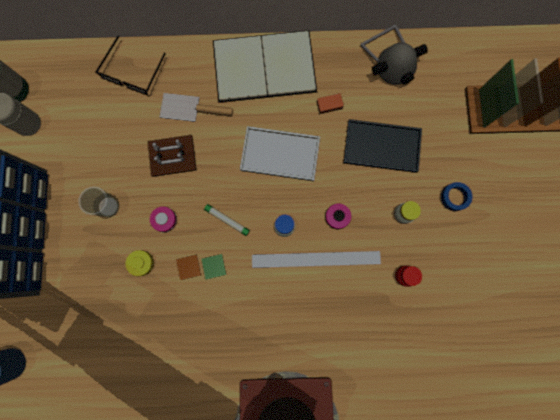

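View pics/scene0.png

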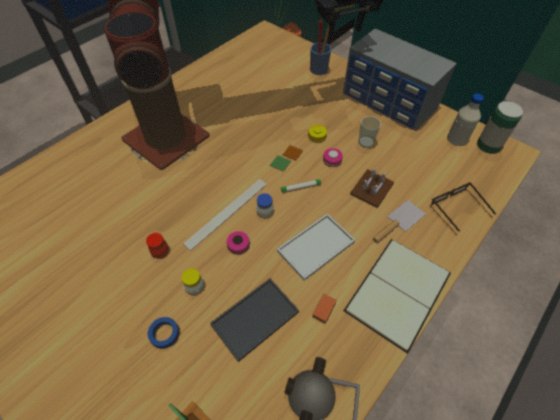

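Top view candidates:
- **Pink filters:** white hub at (162,219), black hub at (339,216). The yellow look-alike at (139,263) is not meant.
- **Jars:** blue lid at (285,225), yellow lid at (410,211). The red jar at (408,276) and the blue ring at (457,196) are not meant.
- **Trays:** white at (281,154), slate at (383,146). The notebook at (265,65) is not a tray.
- **Others:** pen at (227,219), clip at (172,155), beaker at (97,202).

Next I measure by colour in both views and confirm with an enlarged crop.

```bash
cat >h.py <<'E'
import numpy as np,cv2
from workcell import get_obs,cams
from scipy.spatial.transform import Rotation as Ro
def ray(i,p):
    f=210/np.tan(np.radians(i['vfov'])/2);d=np.array([p[0]-i['cx'],p[1]-i['cy']])/f
    R=np.array(i['R']);t=np.array(i['t'])
    if i.get('fish'):
        r=np.hypot(*d);v=np.array([*(d/max(r,1e-9)*np.sin(r)),np.cos(r)])
    else: v=np.array([*d,1.])
    v=R.T@v;return -R.T@t,v/np.linalg.norm(v)
def plane(i,p,z):
    c,v=ray(i,p);return c+v*(z-c[2])/v[2]
def tri(i1,p1,i2,p2):
    a,u=ray(i1,p1);b,v=ray(i2,p2)
    s=np.linalg.lstsq(np.c_[u,-v],b-a,rcond=None)[0]
    P,Q=a+s[0]*u,b+s[1]*v;return (P+Q)/2,np.linalg.norm(P-Q)
def info(n):
    i=dict(cams.camera_info(n));i['fish']=n=='wrist';return i
def mask(im,lo,hi,box=None):
    h=cv2.cvtColor(im,cv2.COLOR_RGB2HSV);m=cv2.inRange(h,np.array(lo),np.array(hi))
    if box is not None:
        k=np.zeros_like(m);x0,y0,x1,y1=box;k[y0:y1,x0:x1]=255;m&=k
    return m
def blobs(m,amin=15):
    n,_,s,c=cv2.connectedComponentsWithStats(m)
    return [(s[j,4],*np.round(c[j],1),*s[j,:4]) for j in range(1,n) if s[j,4]>=amin]
E
python3 - <<'E'
from h import *
T=cv2.imread('pics/top0.png')[:,:,::-1].copy();S=cv2.imread('pics/scene0.png')[:,:,::-1].copy()
C=dict(pink=((150,110,70),(176,255,255)),yellow=((25,150,90),(34,255,255)),blue=((105,120,60),(125,255,255)),green=((40,90,30),(85,255,255)))
for k,(a,b) in C.items():
    for n,im in(('T',T),('S',S)):
        print(k,n,[tuple(map(float,x)) for x in blobs(mask(im,a,b),20)])
for n,im,p in(('T',T,[(270,135),(385,160),(180,165),(160,219),(339,216)]),('S',S,[(315,230),(250,325),(360,185)])):
    h=cv2.cvtColor(im,cv2.COLOR_RGB2HSV);print(n,[h[y,x].tolist() for x,y in p])
cv2.imwrite('pics/c1.png',cv2.resize(T[120:300,70:490],None,fx=1.9,fy=1.9,interpolation=cv2.INTER_CUBIC)[:,:,::-1])
E
```

```text
pink T [(402.0, 337.9, 215.9, 326.0, 204.0, 25.0, 25.0), (369.0, 162.4, 218.8, 150.0, 207.0, 25.0, 25.0)]
pink S [(182.0, 332.3, 156.6, 324.0, 148.0, 18.0, 17.0), (322.0, 237.6, 241.8, 227.0, 231.0, 22.0, 22.0)]
yellow T [(276.0, 410.7, 209.9, 402.0, 201.0, 19.0, 19.0), (523.0, 138.0, 262.7, 125.0, 250.0, 26.0, 26.0)]
yellow S [(206.0, 317.3, 131.2, 309.0, 125.0, 18.0, 14.0), (256.0, 190.3, 276.6, 181.0, 268.0, 19.0, 18.0)]
blue T [(107.0, 1.3, 172.9, 0.0, 156.0, 5.0, 41.0), (271.0, 457.3, 195.7, 444.0, 183.0, 28.0, 27.0), (264.0, 284.2, 223.9, 276.0, 215.0, 18.0, 19.0)]
blue S [(33.0, 365.4, 61.1, 358.0, 58.0, 15.0, 7.0), (56.0, 387.1, 71.1, 376.0, 66.0, 24.0, 12.0), (66.0, 414.2, 83.7, 402.0, 78.0, 25.0, 13.0), (73.0, 477.9, 97.0, 473.0, 93.0, 11.0, 9.0), (130.0, 264.0, 199.7, 258.0, 194.0, 14.0, 12.0), (320.0, 162.3, 332.1, 149.0, 318.0, 29.0, 29.0)]
green T [(319.0, 507.5, 80.0, 488.0, 59.0, 31.0, 46.0), (21.0, 483.8, 90.3, 480.0, 86.0, 9.0, 10.0), (35.0, 207.4, 207.5, 204.0, 204.0, 8.0, 8.0), (38.0, 245.0, 231.2, 242.0, 228.0, 7.0, 8.0), (296.0, 212.4, 266.0, 202.0, 254.0, 24.0, 25.0)]
green S [(2015.0, 235.8, 11.6, 171.0, 0.0, 151.0, 43.0), (9593.0, 481.9, 43.8, 352.0, 0.0, 208.0, 128.0), (112.0, 344.6, 19.6, 335.0, 12.0, 24.0, 18.0), (65.0, 486.9, 147.8, 478.0, 140.0, 21.0, 13.0), (168.0, 279.9, 162.7, 271.0, 156.0, 19.0, 14.0), (21.0, 283.6, 189.0, 282.0, 187.0, 5.0, 5.0), (75.0, 177.3, 412.4, 169.0, 404.0, 18.0, 16.0)]
T [[70, 6, 136], [135, 20, 52], [13, 173, 56], [110, 11, 137], [36, 58, 22]]
S [[49, 13, 162], [80, 12, 65], [12, 141, 78]]
```

View pics/c1.png

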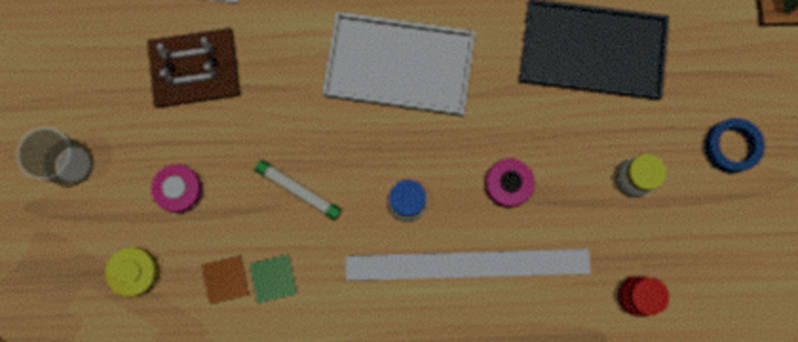

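The crop (1.9×, offset 70,120) confirms both pink filters by their hub colours, the blue and yellow jars, the two trays, the green-capped pen and the clip. I rule out the solid yellow disc, the red jar, the blue ring and the flat white strip. Next I triangulate.

```bash
python3 - <<'E'
from h import *
T=cv2.imread('pics/top0.png')[:,:,::-1].copy();S=cv2.imread('pics/scene0.png')[:,:,::-1].copy()
it,is_=info('top'),info('scene')
def circ(m):
    c=max(cv2.findContours(m,cv2.RETR_EXTERNAL,cv2.CHAIN_APPROX_NONE)[0],key=cv2.contourArea)
    return cv2.fitEllipse(c)[0]
def cen(m): b=max(blobs(m,3));return b[1:3]
P=C=None
pk=((150,110,70),(176,255,255))
def show(n,p,q): X,e=tri(it,p,is_,q);print(n,np.round(X,4),'gap',round(e,4))
show('fb',circ(mask(T,*pk,(320,195,360,240))),circ(mask(S,*pk,(220,225,255,260))))
show('fw',circ(mask(T,*pk,(145,200,180,240))),circ(mask(S,*pk,(315,140,350,170))))
show('fw hub',cen(mask(T,(0,0,85),(180,60,255),(154,210,170,227))),cen(mask(S,(0,0,100),(180,60,255),(327,149,340,160))))
show('jy',circ(mask(T,(25,150,90),(34,255,255),(390,190,430,230))),circ(mask(S,(25,150,90),(34,255,255),(175,260,210,300))))
show('jb',circ(mask(T,(105,120,60),(125,255,255),(270,210,300,240))),circ(mask(S,(105,120,60),(125,255,255),(250,185,280,220))))
g=((40,80,25),(85,255,255))
a,b=cen(mask(T,*g,(200,200,215,215))),cen(mask(T,*g,(240,225,252,238)))
c,d=cen(mask(S,*g,(310,175,330,192))),cen(mask(S,*g,(276,182,290,196)));print(a,b,c,d)
show('penL',a,c);show('penR',b,d)
for z in(.008,):print('pen plane',plane(it,a,z),plane(it,b,z))
def rect(m,z,i,n):
    m=cv2.morphologyEx(m,cv2.MORPH_CLOSE,np.ones((5,5)));m=cv2.morphologyEx(m,cv2.MORPH_OPEN,np.ones((5,5)))
    c=max(cv2.findContours(m,cv2.RETR_EXTERNAL,cv2.CHAIN_APPROX_NONE)[0],key=cv2.contourArea)
    bx=cv2.boxPoints(cv2.minAreaRect(c)); 
    q=cv2.approxPolyDP(cv2.convexHull(c),6,True)[:,0]
    w=np.array([plane(i,p,z)[:2] for p in bx]);e=np.diff(np.r_[w,w[:1]],axis=0)
    k=int(np.argmax(np.linalg.norm(e,axis=1)));ang=np.degrees(np.arctan2(e[k,1],e[k,0]))
    print(n,'ctr',w.mean(0).round(4),'sides',np.linalg.norm(e,axis=1).round(4),'ang',round(ang,1),'px',bx.mean(0).round(1));return bx.mean(0)
wa=rect(mask(T,(0,0,85),(180,60,255),(235,120,325,185)),.015,it,'white T')
wb=rect(mask(S,(0,0,105),(180,60,255),(270,205,362,285)),.015,is_,'white S')
sa=rect(mask(T,(0,0,0),(180,140,75),(335,112,430,180)),.015,it,'slate T')
sb=rect(mask(S,(0,0,0),(180,90,95),(205,275,305,360)),.015,is_,'slate S')
ca=rect(mask(T,(0,0,0),(180,255,92),(143,132,202,180)),.012,it,'clip T')
cb=rect(mask(S,(0,0,0),(180,255,105),(345,165,400,212)),.012,is_,'clip S')
show('white',wa,wb);show('slate',sa,sb);show('clip',ca,cb)
print('beaker rim',plane(it,(93,201),.085),'base',plane(it,(108,207),0))
print('cam',ray(it,(280,210))[0])
o=get_obs();print(Ro.from_rotvec(o['tcp_rot']).as_matrix().round(3))
E
```

```text
fb [ 0.4635 -0.136   0.0199] gap 0.0001
fw [0.4681 0.2753 0.0202] gap 0.0004
fw hub [0.4681 0.2747 0.0295] gap 0.0005
jy [ 0.4666 -0.2931  0.0593] gap 0.0005
jb [ 0.4433 -0.0091  0.0575] gap 0.0003
(np.float64(207.5), np.float64(207.5)) (np.float64(244.9), np.float64(231.2)) (np.float64(318.2), np.float64(181.9)) (np.float64(283.6), np.float64(189.0))
penL [0.4937 0.1713 0.0091] gap 0.0005
penR [0.4345 0.0832 0.0099] gap 0.0003
pen plane [0.49375905 0.17136041 0.008     ] [0.43462418 0.08324083 0.008     ]
white T ctr [ 0.6216 -0.0038] sides [0.1122 0.1835 0.1116 0.1802] ang -100.2 px [279.7 152.9]
white S ctr [ 0.6213 -0.0019] sides [0.1982 0.1221 0.1861 0.1121] ang 82.4 px [315.8 244.4]
slate T ctr [ 0.6321 -0.2526] sides [0.1137 0.1847 0.1132 0.1815] ang -99.2 px [382.6 145.8]
slate S ctr [ 0.637  -0.2527] sides [0.1878 0.118  0.1772 0.1095] ang 80.8 px [254.9 318.2]
clip T ctr [0.6236 0.2579] sides [0.1129 0.0923 0.1113 0.0922] ang -83.2 px [171.4 155.4]
clip S ctr [0.6258 0.2571] sides [0.1317 0.0952 0.1267 0.0893] ang 99.6 px [371.9 187.7]
white [ 0.6217 -0.0041  0.0123] gap 0.0006
slate [ 0.6349 -0.2546  0.0061] gap 0.0014
clip [0.6251 0.2595 0.0066] gap 0.0003
beaker rim [0.50208016 0.40844004 0.085     ] base [0.50320707 0.41193492 0.        ]
cam [0.33176152 0.00131255 0.94477905]
[[-0.001  0.443  0.897]
 [-0.001  0.897 -0.443]
 [-1.    -0.002 -0.   ]]
```

The heights match the text: hub 29.5 mm, lids 58–59 mm, pen 9 mm, and the tray and clip sizes are right. I use one tool yaw of -9.5° for both trays and start with filter_white.

```bash
cat >d.py <<'E'
# x y z psi_deg (TCP target, tool down) -> shift and turn in tool axes
import sys;from h import *
x,y,z,p=map(float,sys.argv[1:5]);o=get_obs();R=Ro.from_rotvec(o['tcp_rot']);c,s=np.cos(np.radians(p)),np.sin(np.radians(p))
G=Ro.from_matrix(np.array([[0,c,s],[0,s,-c],[-1,0,0]]))
print('shift',R.inv().apply(np.array([x,y,z])-o['position']).round(4),'turn',(R.inv()*G).as_rotvec().round(4))
E
python3 d.py .468 .275 .2 -9.5
python3 -m creep '[0.09,-0.171,0.297,1.278,0,0, 0.09,-0.171,0.297,1.278,0,0, 0.09,-0.171,0.297,1.278,0,0, 0.09,-0.171,0.297,1.278,0,0, 0.09,-0.171,0.297,1.278,0,0, 0.09,-0.171,0.297,1.278,0,0, 0.09,-0.171,0.297,1.278,0,0, 0.09,-0.171,0.297,1.278,0,0, 0.09,-0.171,0.297,1.278,0,0, 0.09,-0.171,0.297,1.278,0,0, 0.09,-0.171,0.297,1.278,0,0]' 1 20
python3 d.py .468 .275 .073 -9.5
python3 - <<'E'
from h import *
print({k:v.round(3).tolist() if hasattr(v,'round') else v for k,v in info('wrist').items()})
cv2.imwrite('pics/w1.png',cams.get_image('wrist')[:,:,::-1])
E
```

```text
shift [ 0.0916 -0.1707  0.2979] turn [1.2778e+00 8.0000e-04 1.4000e-03]
time: 1.52
position: [0.4671, 0.276, 0.2023]
tcp_rot: [1.329, 1.127, -1.329]
ft_force: [-1.0, -0.3, -0.5]
grip_width: 0.0869
shift [0.1293 0.001  0.0008] turn [ 0.0016 -0.0001 -0.0002]
{'vfov': 65.70646984690485, 'cx': 284.1031507052784, 'cy': 209.2959906403511, 'R': [[0.987, -0.163, 0.001], [-0.158, -0.954, 0.254], [-0.041, -0.25, -0.967]], 't': [-0.417, 0.329, 0.39], 'fish': True}
```

View pics/w1.png

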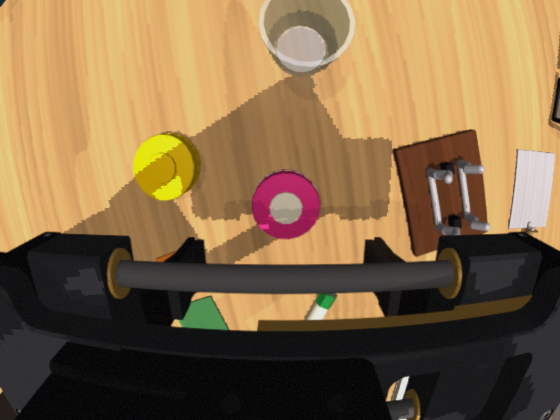

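The wrist view shows the white-hub filter at (286,207), the yellow look-alike at (167,167), the beaker at (305,30) and the clip at (440,190). I check the hub and the clip from here.

```bash
python3 - <<'E'
from h import *
im=cv2.imread('pics/w1.png')[:,:,::-1].copy();i=info('wrist')
b=max(blobs(mask(im,(0,0,90),(180,90,255),(268,190,304,224))));print('hub',b[:3],plane(i,b[1:3],.03))
m=mask(im,(0,60,0),(14,255,110),(385,120,500,256));m=cv2.morphologyEx(m,cv2.MORPH_CLOSE,np.ones((25,25)))
c=max(cv2.findContours(m,cv2.RETR_EXTERNAL,cv2.CHAIN_APPROX_NONE)[0],key=cv2.contourArea)
w=np.array([plane(i,p,.012)[:2] for p in c[:,0]],np.float32)*1000
print('clip',cv2.minAreaRect(w),cv2.boundingRect(c))
# wire jaw tips: 4 balls ~ pixels, top z .056
for p in((436,173),(478,168),(447,229),(483,224)):print(p,plane(i,p,.056).round(4))
E
python3 -m creep '[0.06,0,0,0,0,0, 0.1,0.001,0,0,0,0, 0.129,0.001,0.001,0,0,0, 0.129,0.001,0.001,0,0,0, 0.129,0.001,0.001,0,0,0]' 1 20
python3 -m creep '[0,0,0,0,0,0, 0,0,0,0,0,0, 0,0,0,0,0,0, 0,0,0,0,0,0, 0,0,0,0,0,0]' 0 20
```

```text
hub (np.int32(817), np.float64(285.5), np.float64(207.7)) [0.46933384 0.27595477 0.03      ]
clip ((610.2969970703125, 255.24037170410156), (118.02735900878906, 116.89306640625), 6.794717788696289) (385, 130, 102, 126)
(436, 173) [0.5934 0.2912 0.056 ]
(478, 168) [0.635  0.2902 0.056 ]
(447, 229) [0.602 0.242 0.056]
(483, 224) [0.64   0.2395 0.056 ]
time: 2.2
position: [0.4681, 0.2745, 0.0733]
tcp_rot: [1.33, 1.126, -1.33]
ft_force: [-0.1, -1.0, 0.6]
grip_width: 0.0866
time: 2.82
position: [0.4682, 0.2744, 0.0734]
tcp_rot: [1.33, 1.126, -1.33]
ft_force: [-0.5, -0.0, 0.7]
grip_width: 0.0597
```

```bash
python3 -m creep '[-0.06,0,0,0,0,0, -0.12,0,0,0,0,0, -0.12,0.03,0.055,0,0,0, -0.12,0.06,0.11,0,0,0, -0.12,0.09,0.165,0,0,0, -0.12,0.12,0.22,0,0,0, -0.12,0.15,0.275,0,0,0, -0.12,0.18,0.33,0,0,0, -0.12,0.21,0.385,0,0,0, -0.12,0.24,0.44,0,0,0, -0.12,0.25,0.455,0,0,0, -0.12,0.25,0.455,0,0,0, -0.12,0.25,0.455,0,0,0]'
python3 d.py .639 -.2155 .08 -9.5
python3 - <<'E'
from h import *
for n in('wrist','top'):
    i=info(n);np.save(f'{n}2.npy',i,allow_pickle=True);cv2.imwrite(f'pics/{n}2.png',cams.get_image(n)[:,:,::-1])
E
```

```text
time: 4.45
position: [0.639, -0.2147, 0.1926]
tcp_rot: [1.33, 1.128, -1.331]
ft_force: [-0.9, 0.5, -1.2]
grip_width: 0.0594
shift [0.1126 0.0003 0.0009] turn [ 0.0003 -0.0008  0.0014]
```

View pics/wrist2.png

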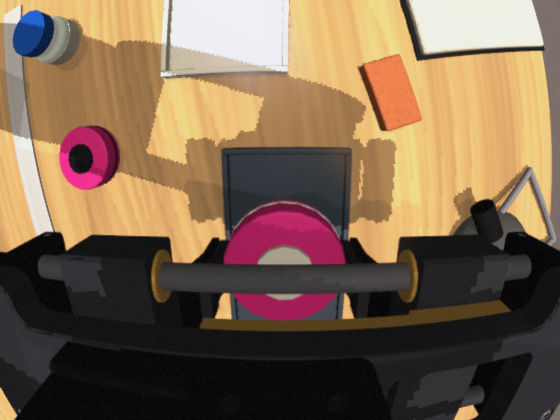

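The filter is held level over the tray and centred between its long walls (columns 222–351, filter at 285). I lower it and release.

```bash
python3 -m creep '[0.05,0,0,0,0,0, 0.09,0,0,0,0,0, 0.105,0,0.001,0,0,0, 0.113,0,0.001,0,0,0, 0.113,0,0.001,0,0,0, 0.113,0,0.001,0,0,0]'
python3 -m creep '[0,0,0,0,0,0, 0,0,0,0,0,0, 0,0,0,0,0,0, -0.03,0,0,0,0,0, -0.08,0,0,0,0,0, -0.12,0,0,0,0,0, -0.12,0,0,0,0,0]' 0.78
python3 d.py .4635 -.136 .19 -9.5
```

```text
time: 5.3
position: [0.6405, -0.2171, 0.0822]
tcp_rot: [1.331, 1.123, -1.329]
ft_force: [-0.1, 0.7, -0.2]
grip_width: 0.0593
time: 6.18
position: [0.6418, -0.2178, 0.2057]
tcp_rot: [1.332, 1.118, -1.325]
ft_force: [0.7, 0.7, 0.2]
grip_width: 0.0679
shift [ 0.014  -0.1894 -0.0513] turn [-0.0002  0.0024 -0.0086]
```

```bash
python3 -m creep '[0.014,-0.06,-0.017,0,0,0, 0.014,-0.12,-0.034,0,0,0, 0.014,-0.188,-0.051,0,0,0, 0.014,-0.188,-0.051,0,0,0, 0.014,-0.188,-0.051,0,0,0, 0.014,-0.188,-0.051,0,0,0]' 1
python3 d.py .4635 -.136 .073 -9.5
python3 - <<'E'
from h import *
i=info('wrist');im=cams.get_image('wrist');cv2.imwrite('pics/w3.png',im[:,:,::-1])
m=mask(im,(150,110,70),(176,255,255),(200,120,370,240));c=max(cv2.findContours(m,0,1)[0],key=cv2.contourArea)
e=cv2.fitEllipse(c);print(e,plane(i,e[0],.024))
E
```

```text
time: 6.92
position: [0.4639, -0.1362, 0.1869]
tcp_rot: [1.331, 1.124, -1.329]
ft_force: [0.0, 0.0, 0.3]
grip_width: 0.0868
shift [ 0.1139 -0.0007 -0.0002] turn [-0.0004  0.0005 -0.0019]
((282.8312072753906, 207.21859741210938), (68.58826446533203, 71.67073059082031), 87.47173309326172) [ 0.46469242 -0.13312527  0.024     ]
```

```bash
python3 -m creep '[0.05,0,0,0,0,0, 0.09,0,0,0,0,0, 0.113,0,0,0,0,0, 0.113,0,0,0,0,0, 0.113,0,0,0,0,0]' 1 20
python3 -m creep '[0,0,0,0,0,0, 0,0,0,0,0,0, 0,0,0,0,0,0, 0,0,0,0,0,0, -0.06,0,0,0,0,0, -0.12,0,0,0,0,0, -0.12,0.05,0.034,0,0,0, -0.12,0.1,0.068,0,0,0, -0.12,0.15,0.1,0,0,0, -0.12,0.186,0.125,0,0,0, -0.12,0.186,0.125,0,0,0, -0.12,0.186,0.125,0,0,0, -0.12,0.186,0.125,0,0,0]' 0
python3 d.py .627 -.2905 .08 -9.5
```

```text
time: 7.6
position: [0.4632, -0.1358, 0.0732]
tcp_rot: [1.331, 1.126, -1.33]
ft_force: [0.2, -0.7, -0.3]
grip_width: 0.0867
time: 9.22
position: [0.6245, -0.2883, 0.1933]
tcp_rot: [1.33, 1.127, -1.33]
ft_force: [0.4, 0.2, -0.8]
grip_width: 0.0596
shift [0.1133 0.0029 0.0018] turn [ 0.0005 -0.0003  0.0006]
```

```bash
python3 -m creep '[0.05,0.003,0.002,0,0,0, 0.09,0.003,0.002,0,0,0, 0.105,0.003,0.002,0,0,0, 0.114,0.003,0.002,0,0,0, 0.114,0.003,0.002,0,0,0, 0.114,0.003,0.002,0,0,0]'
python3 -m creep '[0,0,0,0,0,0, 0,0,0,0,0,0, 0,0,0,0,0,0, -0.03,0,0,0,0,0, -0.08,0,0,0,0,0, -0.12,0,0,0,0,0, -0.12,0,0,0,0,0]' 0.78
python3 d.py .4666 -.2931 .19 -9.5
```

```text
time: 9.98
position: [0.6289, -0.2924, 0.0813]
tcp_rot: [1.331, 1.123, -1.329]
ft_force: [-0.3, 0.8, -0.6]
grip_width: 0.0596
time: 10.85
position: [0.6301, -0.2932, 0.2049]
tcp_rot: [1.331, 1.117, -1.326]
ft_force: [0.2, -0.1, -0.9]
grip_width: 0.0678
shift [ 0.0136 -0.1614  0.0269] turn [-0.0002  0.0034 -0.0085]
```

```bash
python3 -m creep '[0.014,-0.06,0.01,0,0,0, 0.014,-0.12,0.02,0,0,0, 0.014,-0.16,0.027,0,0,0, 0.014,-0.16,0.027,0,0,0, 0.014,-0.16,0.027,0,0,0, 0.014,-0.16,0.027,0,0,0]' 1
python3 d.py .4666 -.2931 .086 -9.5
python3 - <<'E'
from h import *
i=info('wrist');im=cams.get_image('wrist');cv2.imwrite('pics/w4.png',im[:,:,::-1])
m=mask(im,(25,150,90),(34,255,255),(200,100,370,245));c=max(cv2.findContours(m,0,1)[0],key=cv2.contourArea)
e=cv2.fitEllipse(c);print(e,plane(i,e[0],.058))
E
```

```text
time: 11.6
position: [0.4666, -0.2921, 0.1853]
tcp_rot: [1.33, 1.126, -1.33]
ft_force: [0.2, 0.0, -0.1]
grip_width: 0.0867
shift [0.0993 0.0001 0.001 ] turn [ 0.0005  0.0001 -0.0006]Traceback (most recent call last):
  File "<stdin>", line 3, in <module>
ValueError: max() iterable argument is empty
```

View pics/w4.png

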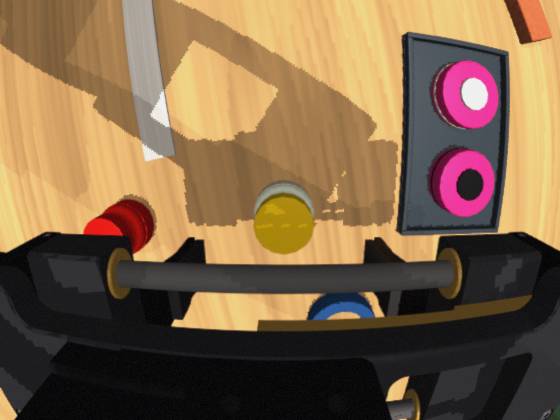

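The jar is centred between the fingers at (284,222), and both filters lie flat in the slate tray. I grip the jar.

```bash
python3 -m creep '[0.05,0,0,0,0,0, 0.085,0,0,0,0,0, 0.099,0,0.001,0,0,0, 0.099,0,0.001,0,0,0, 0.099,0,0.001,0,0,0]' 1 25
python3 -m creep '[0,0,0,0,0,0, 0,0,0,0,0,0, 0,0,0,0,0,0, 0,0,0,0,0,0, 0,0,0,0,0,0, -0.05,0,0,0,0,0, -0.1,0,0,0,0,0, -0.1,0.02,-0.05,0,0,0, -0.1,0.04,-0.1,0,0,0, -0.1,0.06,-0.15,0,0,0, -0.1,0.08,-0.2,0,0,0, -0.1,0.1,-0.25,0,0,0, -0.1,0.105,-0.275,0,0,0, -0.1,0.105,-0.275,0,0,0, -0.1,0.105,-0.275,0,0,0, -0.1,0.105,-0.275,0,0,0]' 0
python3 d.py .6157 -.0385 .092 -9.5
```

```text
time: 12.28
position: [0.4665, -0.2938, 0.0878]
tcp_rot: [1.33, 1.123, -1.329]
ft_force: [-0.0, 1.7, 0.2]
grip_width: 0.0871
time: 14.28
position: [0.6139, -0.0403, 0.1861]
tcp_rot: [1.331, 1.126, -1.332]
ft_force: [-0.4, -0.7, -1.8]
grip_width: 0.0471
shift [ 0.0941  0.0015 -0.0021] turn [-0.0016  0.0003  0.0005]
```

```bash
python3 -m creep '[0.04,0.001,-0.002,0,0,0, 0.075,0.001,-0.002,0,0,0, 0.087,0.001,-0.002,0,0,0, 0.093,0.001,-0.002,0,0,0, 0.093,0.001,-0.002,0,0,0, 0.093,0.001,-0.002,0,0,0]'
python3 -m creep '[0,0,0,0,0,0, 0,0,0,0,0,0, 0,0,0,0,0,0, 0,0,0,0,0,0, -0.04,0,0,0,0,0, -0.1,0,0,0,0,0, -0.1,0,0,0,0,0]' 0.9
python3 d.py .4433 -.0091 .186 -9.5
```

```text
time: 15.02
position: [0.6167, -0.0376, 0.0948]
tcp_rot: [1.331, 1.124, -1.329]
ft_force: [0.7, -0.5, -1.4]
grip_width: 0.0469
time: 15.9
position: [0.6193, -0.0379, 0.1999]
tcp_rot: [1.335, 1.117, -1.322]
ft_force: [0.8, 0.2, 0.0]
grip_width: 0.0781
shift [ 0.0118 -0.1785  0.0007] turn [-0.0001  0.0002 -0.0115]
```

```bash
python3 -m creep '[0.012,-0.06,0,0,0,0, 0.012,-0.12,0,0,0,0, 0.012,-0.175,0.001,0,0,0, 0.012,-0.175,0.001,0,0,0, 0.012,-0.175,0.001,0,0,0, 0.012,-0.175,0.001,0,0,0]' 1
python3 d.py .4433 -.0091 .086 -9.5
python3 - <<'E'
from h import *
cv2.imwrite('pics/w5.png',cams.get_image('wrist')[:,:,::-1])
E
```

```text
time: 16.65
position: [0.4444, -0.0097, 0.1818]
tcp_rot: [1.331, 1.125, -1.33]
ft_force: [0.4, 0.9, 0.2]
grip_width: 0.0869
shift [ 0.0958 -0.0013 -0.0005] turn [-0.0004  0.     -0.0014]
```

View pics/w5.png

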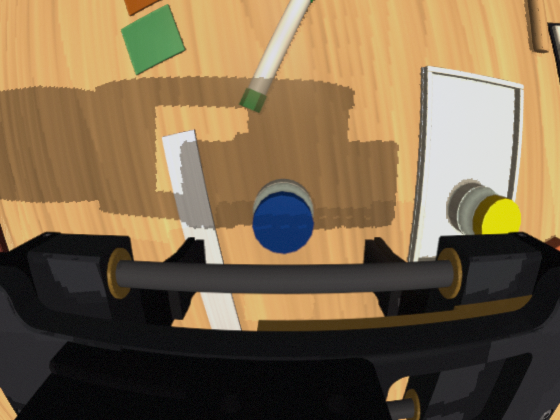

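The blue jar is centred at (283,220), and the yellow jar stands in the white tray at (485,212).

```bash
python3 -m creep '[0.05,0,0,0,0,0, 0.085,-0.001,0,0,0,0, 0.096,-0.001,0,0,0,0, 0.096,-0.001,0,0,0,0, 0.096,-0.001,0,0,0,0]' 1 25
python3 -m creep '[0,0,0,0,0,0, 0,0,0,0,0,0, 0,0,0,0,0,0, 0,0,0,0,0,0, 0,0,0,0,0,0, -0.05,0,0,0,0,0, -0.1,0,0,0,0,0, -0.1,0.05,-0.02,0,0,0, -0.1,0.1,-0.04,0,0,0, -0.1,0.15,-0.06,0,0,0, -0.1,0.175,-0.07,0,0,0, -0.1,0.175,-0.07,0,0,0, -0.1,0.175,-0.07,0,0,0, -0.1,0.175,-0.07,0,0,0]' 0
python3 d.py .6275 .0305 .092 -9.5
```

```text
time: 17.32
position: [0.4434, -0.0095, 0.0867]
tcp_rot: [1.331, 1.124, -1.329]
ft_force: [-0.4, -0.5, -0.4]
grip_width: 0.0871
time: 19.08
position: [0.6251, 0.0307, 0.185]
tcp_rot: [1.33, 1.127, -1.331]
ft_force: [-0.4, -0.3, -0.5]
grip_width: 0.0471
shift [ 0.093   0.0025 -0.0002] turn [-0.0005  0.0002  0.001 ]
```

```bash
python3 -m creep '[0.04,0.002,0,0,0,0, 0.075,0.002,0,0,0,0, 0.087,0.002,0,0,0,0, 0.093,0.002,0,0,0,0, 0.093,0.002,0,0,0,0, 0.093,0.002,0,0,0,0]'
python3 -m creep '[0,0,0,0,0,0, 0,0,0,0,0,0, 0,0,0,0,0,0, 0,0,0,0,0,0, -0.04,0,0,0,0,0, -0.1,0,0,0,0,0, -0.1,0,0,0,0,0]' 0.9
python3 d.py .464 .1273 .16 -33.9
```

```text
time: 19.82
position: [0.6291, 0.0305, 0.0939]
tcp_rot: [1.332, 1.124, -1.328]
ft_force: [0.3, 1.0, -1.4]
grip_width: 0.0472
time: 20.7
position: [0.6318, 0.0304, 0.199]
tcp_rot: [1.336, 1.117, -1.321]
ft_force: [0.4, -0.8, 0.2]
grip_width: 0.0781
shift [ 0.037  -0.1819 -0.0678] turn [ 0.4257 -0.0035 -0.0112]
```

```bash
python3 -m creep '[0.02,-0.06,-0.022,0.14,0,0, 0.036,-0.12,-0.044,0.28,0,0, 0.036,-0.18,-0.068,0.426,0,0, 0.036,-0.18,-0.068,0.426,0,0, 0.036,-0.18,-0.068,0.426,0,0, 0.036,-0.18,-0.068,0.426,0,0, 0.036,-0.18,-0.068,0.426,0,0]' 0.6
python3 d.py .464 .1273 .073 -33.9
python3 - <<'E'
from h import *
i=info('wrist');im=cams.get_image('wrist');cv2.imwrite('pics/w6.png',im[:,:,::-1])
i2=info('top');t=cams.get_image('top');cv2.imwrite('pics/t6.png',t[:,:,::-1])
g=((40,80,25),(85,255,255))
for n,q,im in(('w',i,im),('t',i2,t)):
  for b in blobs(mask(im,*g),20):print(n,b[0],b[1:3],plane(q,b[1:3],.008).round(4))
E
```

```text
time: 21.58
position: [0.4631, 0.1268, 0.1565]
tcp_rot: [1.632, 0.867, -1.63]
ft_force: [-0.2, -0.5, -0.1]
grip_width: 0.0525
shift [ 0.0835  0.0004 -0.0009] turn [-0.0012 -0.0004 -0.0007]
w 493 (np.float64(283.5), np.float64(147.3)) [0.4934 0.1703 0.008 ]
w 816 (np.float64(164.6), np.float64(234.9)) [0.3739 0.1677 0.008 ]
t 1229 (np.float64(499.3), np.float64(93.4)) [ 0.7601 -0.5528  0.008 ]
t 59 (np.float64(22.0), np.float64(94.0)) [0.7943 0.6345 0.008 ]
t 38 (np.float64(244.9), np.float64(231.1)) [0.4349 0.0832 0.008 ]
t 66 (np.float64(207.2), np.float64(259.5)) [0.3709 0.1721 0.008 ]
```

View pics/w6.png

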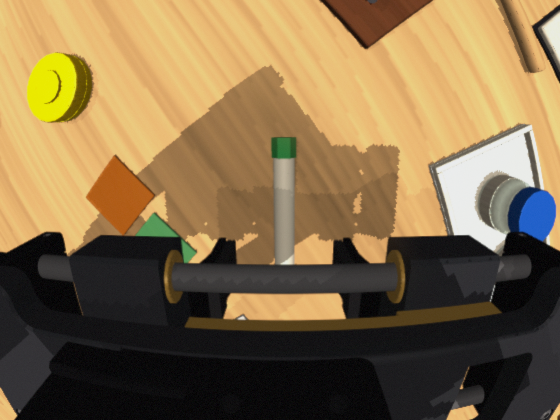

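The pen lies along the tool's z, centred at column 284 between the fingers. I grip it and carry it over the clip.

```bash
python3 -m creep '[0.05,0,0,0,0,0, 0.078,0,-0.001,0,0,0, 0.085,0,-0.001,0,0,0, 0.085,0,-0.001,0,0,0, 0.085,0,-0.001,0,0,0]' 0.6 50
python3 -m creep '[0,0,0,0,0,0, 0,0,0,0,0,0, 0,0,0,0,0,0, 0,0,0,0,0,0, -0.06,0,0,0,0,0, -0.11,0,0,0,0,0, -0.115,0.015,-0.05,-0.18,0,0, -0.115,0.03,-0.1,-0.36,0,0, -0.115,0.045,-0.15,-0.54,0,0, -0.115,0.06,-0.198,-0.71,0,0, -0.115,0.06,-0.198,-0.71,0,0, -0.115,0.06,-0.198,-0.71,0,0, -0.115,0.06,-0.198,-0.71,0,0]' 0
python3 d.py .624 .258 .19 6.8
python3 - <<'E'
from h import *
i=info('wrist');print({k:np.array(v).tolist() for k,v in i.items()});cv2.imwrite('pics/w7.png',cams.get_image('wrist')[:,:,::-1]);cv2.imwrite('pics/t7.png',cams.get_image('top')[:,:,::-1])
cv2.imwrite('pics/s7.png',cams.get_image('scene')[:,:,::-1])
E
```

```text
time: 22.3
position: [0.4634, 0.1282, 0.0722]
tcp_rot: [1.632, 0.868, -1.629]
ft_force: [0.2, 0.1, -0.2]
grip_width: 0.0521
time: 23.92
position: [0.6219, 0.2583, 0.1864]
tcp_rot: [1.123, 1.262, -1.123]
ft_force: [0.3, -0.5, -0.1]
grip_width: 0.0002
shift [-0.0036  0.0021  0.0005] turn [-0.0021  0.0002  0.0004]
{'vfov': 65.70646984690485, 'cx': 284.1031507052784, 'cy': 209.2959906403511, 'R': [[0.9931963630257558, 0.11645100748183865, -0.0003838344398591744], [0.11272976810136849, -0.9606212704437457, 0.25396608859227043], [0.029205887355534185, -0.2522814650891143, -0.9672130471185068]], 't': [-0.6483345001229625, 0.17322395455264283, 0.3337604674879335], 'fish': True}
```

View pics/w7.png

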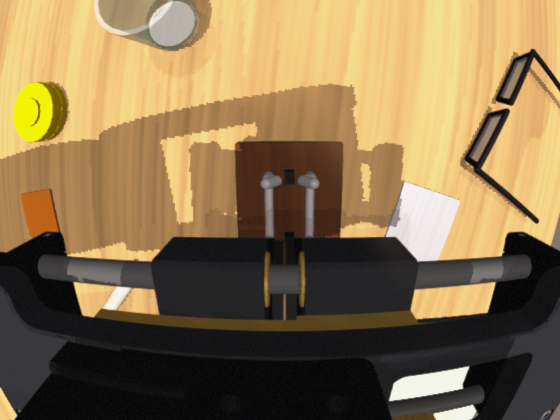

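The grip closed to 0, so the pen was not held; its white barrel is still on the bench at about (115,298). The clip's near jaw pair is at (267,181) and (312,181), base at columns 235–343. I measure the pen and clip again.

```bash
python3 - <<'E'
from h import *
t=cv2.imread('pics/t7.png')[:,:,::-1].copy();s=cv2.imread('pics/s7.png')[:,:,::-1].copy();i2=info('top');i3=info('scene')
g=((40,80,25),(85,255,255))
for n,q,im,bx in(('t',i2,t,(190,190,260,245)),('s',i3,s,(265,175,335,196))):
  for b in blobs(mask(im,*g,bx),6):print(n,b[0],b[1:3],plane(q,b[1:3],.008).round(4))
i=info('wrist')
for p in((267,181),(312,181)):print('balls',[plane(i,p,z).round(4).tolist() for z in(.045,.056)])
w=[plane(i,p,.012) for p in((236,142),(342,142),(343,235),(237,235))];print(np.round(w,4).tolist())
cv2.imwrite('pics/z7.png',np.hstack([cv2.resize(t[190:250,180:260],(480,360),interpolation=cv2.INTER_CUBIC),cv2.resize(s[160:220,265:345],(320,240))[:, :].repeat(1,0) if 0 else np.zeros((360,4,3),np.uint8)])[:,:,::-1])
E
```

```text
t 36 (np.float64(205.7), np.float64(212.2)) [0.4826 0.1756 0.008 ]
t 39 (np.float64(243.1), np.float64(236.6)) [0.422  0.0877 0.008 ]
s 18 (np.float64(315.8), np.float64(178.7)) [0.4804 0.1775 0.008 ]
s 21 (np.float64(281.7), np.float64(186.0)) [0.422  0.0894 0.008 ]
balls [[0.6074, 0.285, 0.045], [0.6078, 0.287, 0.056]]
balls [[0.6401, 0.2889, 0.045], [0.6389, 0.2906, 0.056]]
[[0.5774, 0.3089, 0.012], [0.6641, 0.3193, 0.012], [0.6775, 0.2395, 0.012], [0.5851, 0.2288, 0.012]]
```

View pics/z7.png

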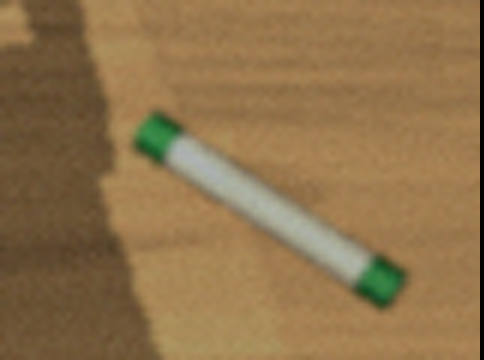

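The pen was pushed about 12 mm sideways and now lies at about (0.452, 0.132), angle 56°. Two measurements put the clip at (0.626, 0.259). I retry lower and more gently, and check the width before lifting.

```bash
python3 d.py .452 .1323 .15 -34.2
python3 -m creep '[0,-0.02,0.06,0.18,0,0, 0.01,-0.09,0.1,0.36,0,0, 0.03,-0.15,0.14,0.54,0,0, 0.036,-0.186,0.146,0.715,0,0, 0.036,-0.186,0.146,0.715,0,0, 0.036,-0.186,0.146,0.715,0,0, 0.036,-0.186,0.146,0.715,0,0]' 0.5 12
python3 d.py .452 .1323 .0705 -34.2
python3 - <<'E'
from h import *
i=info('wrist');im=cams.get_image('wrist');cv2.imwrite('pics/w8.png',im[:,:,::-1])
for b in blobs(mask(im,(40,80,25),(85,255,255),(240,100,330,200)),20):print(b[0],b[1:3],plane(i,b[1:3],.008).round(4))
E
```

```text
shift [ 0.0369 -0.1839  0.1054] turn [ 7.139e-01 -3.000e-04 -6.000e-04]
time: 24.95
position: [0.4572, 0.0925, 0.1518]
tcp_rot: [1.636, 0.864, -1.63]
ft_force: [0.2, 0.2, -0.2]
grip_width: 0.0431
shift [ 0.0813 -0.0269 -0.0298] turn [ 0.0006 -0.0023 -0.003 ]
332 (np.float64(248.5), np.float64(109.5)) [0.483  0.1733 0.008 ]
```

```bash
python3 -m creep '[0.03,-0.027,-0.03,0,0,0, 0.03,-0.027,-0.03,0,0,0, 0.03,-0.027,-0.03,0,0,0, 0.03,-0.027,-0.03,0,0,0]'
python3 d.py .452 .1323 .0705 -34.2
python3 - <<'E'
from h import *
i=info('wrist');im=cams.get_image('wrist');cv2.imwrite('pics/w9.png',im[:,:,::-1])
for b in blobs(mask(im,(40,80,25),(85,255,255),(240,60,330,230)),20):print(b[0],b[1:3],plane(i,b[1:3],.008).round(4))
E
```

```text
time: 25.5
position: [0.4508, 0.1319, 0.1211]
tcp_rot: [1.635, 0.864, -1.632]
ft_force: [0.1, 0.2, 0.3]
grip_width: 0.0433
shift [ 0.0506  0.0007 -0.001 ] turn [-0.0002 -0.001  -0.0015]
689 (np.float64(285.0), np.float64(151.4)) [0.482  0.1745 0.008 ]
```

View pics/w9.png

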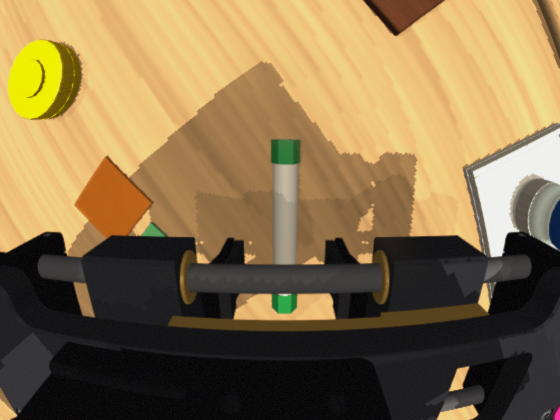

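The pen is aligned and centred at column 285. I lower and close gently.

```bash
python3 -m creep '[0.03,0,0,0,0,0, 0.045,0.001,-0.001,0,0,0, 0.051,0.001,-0.001,0,0,0, 0.051,0.001,-0.001,0,0,0, 0.051,0.001,-0.001,0,0,0]'
python3 -m creep '[0,0,0,0,0,0, 0,0,0,0,0,0, 0,0,0,0,0,0]' 0.15
python3 -m creep '[0,0,0,0,0,0, 0,0,0,0,0,0, 0,0,0,0,0,0]' 0
```

```text
time: 26.18
position: [0.4516, 0.1323, 0.0701]
tcp_rot: [1.634, 0.864, -1.633]
ft_force: [-2.3, -1.1, 5.1]
grip_width: 0.0438
time: 26.55
position: [0.4518, 0.1326, 0.0701]
tcp_rot: [1.635, 0.865, -1.632]
ft_force: [-0.8, 0.7, 4.5]
grip_width: 0.0214
time: 26.92
position: [0.4518, 0.1326, 0.0701]
tcp_rot: [1.635, 0.865, -1.632]
ft_force: [-1.3, 0.8, 5.2]
grip_width: 0.0156
```

```bash
python3 -m creep '[0,0,0,0,0,0, 0,0,0,0,0,0, -0.005,0,0,0,0,0, -0.02,0,0,0,0,0, -0.05,0,0,0,0,0, -0.1,0,0,0,0,0, -0.12,0,0,0,0,0, -0.12,0,0,0,0,0]' 0 20
python3 d.py .626 .259 .19 6.8
```

```text
time: 27.92
position: [0.4525, 0.1326, 0.192]
tcp_rot: [1.638, 0.863, -1.629]
ft_force: [-0.6, 0.1, -0.9]
grip_width: 0.0152
shift [ 0.003   0.0724 -0.2021] turn [-0.7156 -0.0019 -0.0052]
```

```bash
python3 -m creep '[0,0.018,-0.05,-0.18,0,0, 0,0.036,-0.1,-0.36,0,0, 0,0.054,-0.15,-0.54,0,0, 0.003,0.072,-0.202,-0.716,0,0, 0.003,0.072,-0.202,-0.716,0,0, 0.003,0.072,-0.202,-0.716,0,0, 0.003,0.072,-0.202,-0.716,0,0, 0.003,0.072,-0.202,-0.716,0,0]'
python3 d.py .626 .259 .12 6.8
python3 - <<'E'
from h import *
i=info('wrist');im=cams.get_image('wrist');cv2.imwrite('pics/w10.png',im[:,:,::-1])
E
```

```text
time: 28.92
position: [0.6237, 0.2584, 0.1871]
tcp_rot: [1.122, 1.262, -1.121]
ft_force: [-1.2, 0.2, -0.4]
grip_width: 0.0154
shift [ 0.0671  0.0023 -0.0003] turn [-0.0006 -0.0001 -0.0009]
```

View pics/w10.png

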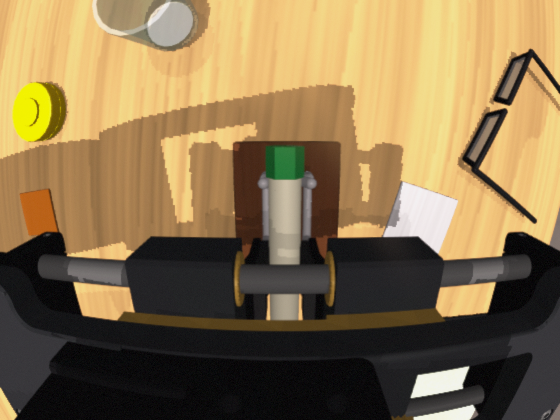

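The pen is held and centred at column 285, with the jaw pair's midpoint at 286.5. I rest it on the jaws, then regrip lower for a firm hold before pushing.

```bash
python3 -m creep '[0.04,0.001,0,0,0,0, 0.065,0.0015,0,0,0,0, 0.072,0.0015,0,0,0,0, 0.076,0.0015,0,0,0,0, 0.078,0.0015,0,0,0,0, 0.078,0.0015,0,0,0,0]'
python3 -m creep '[0.001,0,0,0,0,0, 0.001,0,0,0,0,0]'
python3 d.py .626 .259 .097 6.8
```

```text
time: 29.72
position: [0.6262, 0.2594, 0.1093]
tcp_rot: [1.122, 1.262, -1.12]
ft_force: [0.1, 0.1, 0.5]
grip_width: 0.0156
time: 29.98
position: [0.6259, 0.2594, 0.1079]
tcp_rot: [1.121, 1.263, -1.12]
ft_force: [-1.6, -0.1, 3.2]
grip_width: 0.0151
shift [0.0109 0.0001 0.0004] turn [ 0.0005 -0.0002 -0.0007]
```

Contact (3 N) comes just where expected, with the pen axis near 46 mm.

```bash
python3 -m creep '[0,0,0,0,0,0, 0,0,0,0,0,0, 0,0,0,0,0,0, 0.005,0,0,0,0,0, 0.01,0,0,0,0,0, 0.01,0,0,0,0,0]' 0.3
python3 -m creep '[0,0,0,0,0,0, 0,0,0,0,0,0, 0,0,0,0,0,0]' 0 50
python3 - <<'E'
from h import *
im=cams.get_image('wrist');cv2.imwrite('pics/w11.png',im[:,:,::-1])
E
```

```text
time: 30.72
position: [0.625, 0.259, 0.0962]
tcp_rot: [1.12, 1.264, -1.122]
ft_force: [0.7, 0.6, -0.2]
grip_width: 0.0258
time: 31.1
position: [0.6258, 0.2592, 0.0975]
tcp_rot: [1.121, 1.263, -1.121]
ft_force: [0.2, -0.2, 0.6]
grip_width: 0.0147
```

View pics/w11.png

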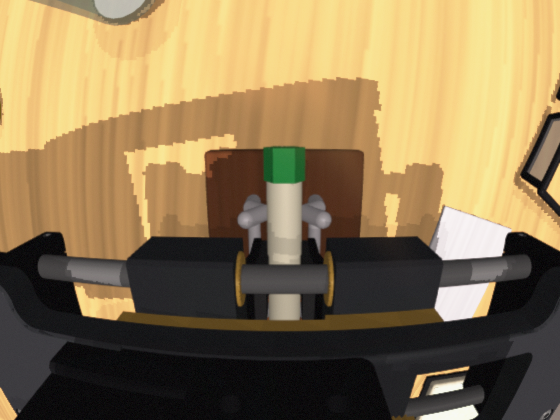

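Gripped firmly, the pen lies straight in the flared jaws (column 285, jaws at 250 and 317). I push down 12 mm in steps.

```bash
python3 -m creep '[0.003,0,0,0,0,0, 0.006,0,0,0,0,0, 0.006,0,0,0,0,0]'
python3 -m creep '[0.003,0,0,0,0,0, 0.006,0,0,0,0,0, 0.006,0,0,0,0,0, 0.006,0,0,0,0,0]'
```

```text
time: 31.52
position: [0.625, 0.2591, 0.09]
tcp_rot: [1.12, 1.264, -1.122]
ft_force: [1.4, -0.1, -2.8]
grip_width: 0.0146
time: 32.02
position: [0.6256, 0.2591, 0.0853]
tcp_rot: [1.121, 1.263, -1.121]
ft_force: [0.1, 0.3, 2.0]
grip_width: 0.0149
```

```bash
python3 -m creep '[0.001,0,0,0,0,0, 0.001,0,0,0,0,0]'
python3 -m creep '[0,0,0,0,0,0, 0,0,0,0,0,0, 0,0,0,0,0,0, -0.04,0,0,0,0,0, -0.1,0,0,0,0,0, -0.1,0.0,0.0,0,0,0, -0.15,-0.06,0.0,0,0,0, -0.15,-0.12,0.0,0,0,0, -0.15,-0.18,0,0,0,0, -0.15,-0.2,0,0,0,0, -0.15,-0.2,0,0,0,0]' 0.35
python3 - <<'E'
from h import *
it,is_=info('top'),info('scene');T=cams.get_image('top');S=cams.get_image('scene');W=cams.get_image('wrist')
cv2.imwrite('pics/t12.png',T[:,:,::-1]);cv2.imwrite('pics/s12.png',S[:,:,::-1])
cv2.imwrite('pics/z12.png',np.hstack([cv2.resize(T[110:260,70:450],(760,300),interpolation=cv2.INTER_CUBIC)]+[] )[:,:,::-1])
a=cv2.resize(T[115:195,140:440],(780,208),interpolation=cv2.INTER_CUBIC);b=cv2.resize(S[140:360,190:420],(376,360),interpolation=cv2.INTER_CUBIC);c=cv2.resize(W,(404,303))
o=np.zeros((580,784,3),np.uint8);o[:208,:780]=a;o[212:572,:376]=b;o[212:515,380:784]=c
cv2.imwrite('pics/z12.png',o[:,:,::-1])
g=((40,80,25),(85,255,255))
tb=[b[1:3] for b in blobs(mask(T,*g,(140,125,205,190)),8)];sb=[b[1:3] for b in blobs(mask(S,*g,(340,150,410,220)),8)];print(tb,sb)
for p in tb:
  for q in sb:
    X,e=tri(it,p,is_,q)
    if e<.01:print(X.round(4),round(e,4))
E
```

```text
time: 32.28
position: [0.6257, 0.2591, 0.0852]
tcp_rot: [1.121, 1.263, -1.121]
ft_force: [-3.7, -1.9, 7.9]
grip_width: 0.0147
time: 33.65
position: [0.4253, 0.2354, 0.2336]
tcp_rot: [1.12, 1.264, -1.121]
ft_force: [-0.4, -0.1, 0.3]
grip_width: 0.0303
[(np.float64(190.9), np.float64(148.6)), (np.float64(146.1), np.float64(155.1))] [(np.float64(382.1), np.float64(169.0)), (np.float64(365.4), np.float64(193.2))]
[0.6313 0.2057 0.0368] 0.0011
[0.6182 0.311  0.0394] 0.0025
```

View pics/z12.png

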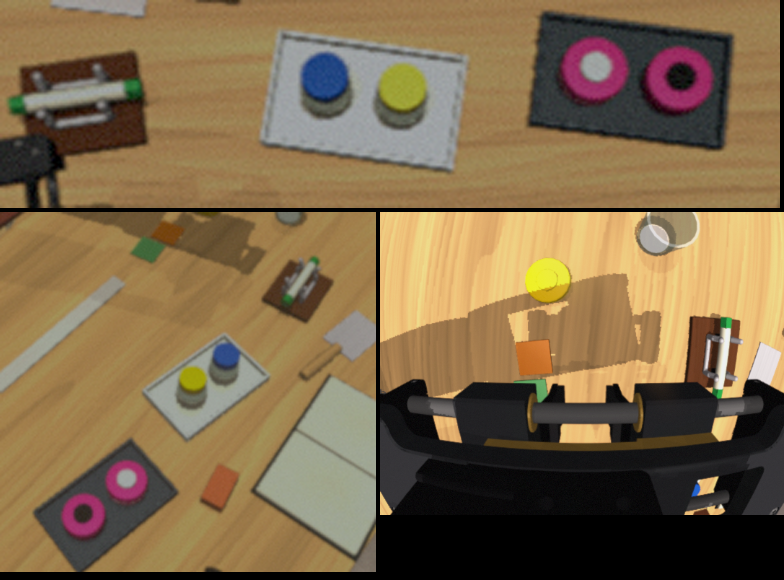

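Both jars stand upright in the white tray, both filters lie flat in the slate tray, and the pen is down between the jaws. Triangulation puts the pen at about 37–39 mm, which doesn't clearly show it is seated. I probe from above with the closed fingers: a seated pen's top should be felt at 42 mm, i.e. TCP 0.112.

```bash
python3 -m creep '[0,0.1,0,0,0,0, 0.0,0.2,0,0,0,0, 0.05,0.2,0,0,0,0, 0.1,0.2,0,0,0,0, 0.1,0.2,0,0,0,0, 0.1,0.2,0,0,0,0, 0.1,0.2,0,0,0,0, 0.1,0.2,0,0,0,0, 0.1,0.2,0,0,0,0]' 0 30
python3 d.py .625 .259 .113 6.8
```

```text
time: 34.92
position: [0.6261, 0.2596, 0.1364]
tcp_rot: [1.123, 1.262, -1.118]
ft_force: [0.3, 0.2, 0.7]
grip_width: 0.0006
shift [ 0.0234 -0.0012  0.0004] turn [ 0.0007 -0.0005 -0.003 ]
```

```bash
python3 -m creep '[0.012,-0.001,0,0,0,0, 0.018,-0.001,0,0,0,0, 0.018,-0.001,0,0,0,0]'
python3 -m creep '[0.003,0,0,0,0,0, 0.003,0,0,0,0,0]'
python3 -m creep '[0.003,0,0,0,0,0, 0.003,0,0,0,0,0]'
python3 -m creep '[0.001,0,0,0,0,0, 0.001,0,0,0,0,0]'
```

```text
time: 35.3
position: [0.6237, 0.2588, 0.1146]
tcp_rot: [1.119, 1.265, -1.123]
ft_force: [-0.6, -0.1, 0.8]
grip_width: 0.0007
time: 35.55
position: [0.6246, 0.259, 0.113]
tcp_rot: [1.121, 1.263, -1.121]
ft_force: [0.9, -0.7, 0.2]
grip_width: 0.0005
time: 35.8
position: [0.6259, 0.2593, 0.1119]
tcp_rot: [1.123, 1.261, -1.119]
ft_force: [-0.5, -0.3, 5.1]
grip_width: 0.0003
time: 36.05
position: [0.6261, 0.2593, 0.1118]
tcp_rot: [1.123, 1.261, -1.118]
ft_force: [-0.9, -0.6, 8.6]
grip_width: 0.0006
```

Stiff contact at TCP 0.112 puts the marker's top at 42 mm and its axis at 34 mm, so it is seated. I retract and do a last numeric check.

```bash
python3 -m creep '[-0.05,0,0,0,0,0, -0.1,0,0,0,0,0, -0.13,0,0,0,0,0, -0.13,-0.06,0,0,0,0, -0.13,-0.12,0,0,0,0, -0.13,-0.18,0,0,0,0, -0.13,-0.2,0,0,0,0, -0.13,-0.2,0,0,0,0, -0.13,-0.2,0,0,0,0, -0.13,-0.2,0,0,0,0]'
python3 - <<'E'
from h import *
it,is_=info('top'),info('scene');T=cams.get_image('top');S=cams.get_image('scene')
cv2.imwrite('pics/t13.png',T[:,:,::-1])
def ells(im,lo,hi,bx):
    cs=cv2.findContours(mask(im,lo,hi,bx),0,1)[0];return [cv2.fitEllipse(c)[0] for c in cs if cv2.contourArea(c)>60]
def rep(n,c,ang,lo,hi,bt,bs):
    a=np.radians(ang);u=np.array([np.cos(a),np.sin(a)]);v=np.array([-u[1],u[0]])
    for p in ells(T,lo,hi,bt):
        for q in ells(S,lo,hi,bs):
            X,e=tri(it,p,is_,q)
            if e<.006:print(n,X.round(4),'gap',round(e,4),'tray xy',round((X[:2]-c)@u,4),round((X[:2]-c)@v,4))
bt,bs=(230,110,430,185),(190,190,365,365)
rep('pink',np.array([.6335,-.2535]),80.8,(150,110,70),(176,255,255),bt,bs)
rep('yel',np.array([.6216,-.004]),80,(25,150,90),(34,255,255),bt,bs)
rep('blu',np.array([.6216,-.004]),80,(105,120,60),(125,255,255),bt,bs)
T0=cv2.imread('pics/top0.png')[:,:,::-1];print('beaker diff',np.abs(T[180:225,75:125].astype(int)-T0[180:225,75:125]).mean())
print(get_obs()['grip_width'],np.abs(get_obs()['dq']).max())
g=((40,80,25),(85,255,255));print([b[1:3] for b in blobs(mask(T,*g,(140,125,205,190)),8)])
E
```

```text
time: 37.3
position: [0.4271, 0.2354, 0.2394]
tcp_rot: [1.122, 1.263, -1.121]
ft_force: [-0.4, -0.5, -0.4]
grip_width: 0.0007
pink [ 0.6286 -0.2928  0.0281] gap 0.0004 tray xy -0.0396 -0.0015
pink [ 0.6401 -0.216   0.0275] gap 0.0 tray xy 0.0381 -0.0005
yel [ 0.6161 -0.0376  0.0601] gap 0.0001 tray xy -0.0341 -0.0005
blu [0.6284 0.0308 0.0618] gap 0.0005 tray xy 0.0355 -0.0007
beaker diff 55.77214814814815
0.0005682209927849885 0.0074654906569791984
[(np.float64(190.9), np.float64(148.7)), (np.float64(146.1), np.float64(155.1))]
```

All four are within limits. The beaker patch differs, probably because the arm or its shadow is over it, so I look once.

```bash
python3 - <<'E'
from h import *
S=cams.get_image('scene')[:,:,::-1];S0=cv2.imread('pics/scene0.png');f=lambda a:cv2.resize(a[95:175,320:420],(390,312),interpolation=cv2.INTER_CUBIC)
cv2.imwrite('pics/z14.png',np.hstack([f(S0),f(S)]))
E
```

```text
(no output)
```

View pics/z14.png

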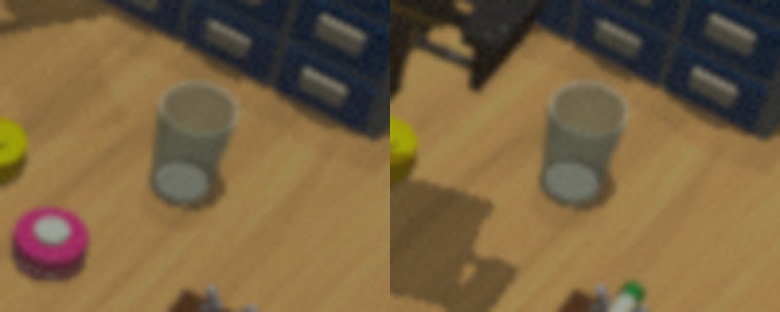

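The beaker stands exactly where it was, before and after. I hand in.

```bash
python3 -c "
from workcell import r
print(r.finish_job())"
```

```text
the job is handed in; nothing more can be done
None
```

The job is handed in, at about 37 s on the robot's clock. Both filters are in the slate tray, both jars are in the white tray, and the marker is in its clip. The gripper is empty and clear of everything.

**Last checks:**
- **Filters:** they lie flat, hub up, at tray x +38 and -40 mm, both within 2 mm of the centre line.
- **Jars:** they stand upright at tray x +36 and -34 mm, both within 1 mm of the centre line.
- **Beaker:** it looks unmoved in the before and after scene crops.

**What failed or disagreed:**
- **Pen grasp:** the first try missed and pushed the marker about 12 mm sideways. A second try, lower and gentler, held; I then rested it on the jaws, regripped and pushed it in.
- **Marker height:** the cameras gave about 37–39 mm for its axis, against 34 mm when seated. Pressing from above with the closed fingers met it firmly at the seated height (top at 42 mm), so I trusted the touch over the cameras.
- **Beaker in the top view:** my automatic comparison flagged that patch as changed. I put this down to the arm or its shadow, since the scene camera showed the beaker standing in place.

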